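Lock a sample-tube carrier for transport

ROBOT

A 6-joint arm with a two-finger parallel gripper is mounted at the origin on the work surface. World frame = base frame: x ahead of the robot, y to its left, z up, the work surface at z = 0. Lengths are in m, angles in rad, forces in N, time in s.
With the tool pointing down it reaches from about 0.4 to 0.825 m from the base axis. Payload 7 kg.
Tool frame: the origin (TCP) lies between the finger pads; the fingertips stand 8 mm ahead of it and the grasp point (between the pads) lies 11 mm behind it (ctrl.finger_overhang is the distance from the TCP to the fingertips, in m); z points along the fingers, y is the line along which they close (so a half turn about z gives the same grasp; the last joint's range is limited). The gripper opens to 85 mm and grips with 20 to 120 N. Pads are 22 mm wide; open, the fingers measure 114 mm over their backs; the gripper's body (76 mm by 85 mm) begins 54 mm behind the grasp point. The pads swing forward as they close: fully open they stand 13 mm farther back than shut.
Start: joints at [-1.027, 0.359, 0.012, 0, -1.224, -0.288], TCP at [0.171, -0.653, 0.239] pointing down, gripper open.
Joint ranges: [-3.07, 3.07], [-1.43, 2.12], [-1.02, 1.25], [-3.03, 1.67], [-3.05, -0], [-3.03, 3.03]. Speed limits (rad/s): [2.39, 2.39, 3.01, 3.14, 3.14, 3.14].

INTERFACE

Orientations are given as a rotation vector (axis times angle).
In Python, from cell import ctrl gives the robot as it stands.
- The arm moves only by the tool servo_tool, never from a script. Its argument "commands" is a list of rows, each a list of 5 numbers: the closure, from 0 (fully open) to 1 (shut), then the shift along the tool's x, y, z in cm, then the turn about the tool's z in rad. A call has 1 to 20 rows; each row is the pose to reach, as a shift and turn from the pose commanded when the call began, along the tool's axes at that moment; what a row does not reach only later rows make up. A row lasts 1/8 s, in which the tool goes at most 62.5 mm and 10.7 degrees, less where a joint would pass 70% of its speed; a pose out of reach is approached as far as the arm can. A call with a gripper value outside its range is refused whole. The fingers move at their own pace and stop on an object; "force" is the grip in N (left out, the last holds). Time passes only in rows, so rows that repeat a pose let the fingers close. It gives the time, the measured TCP pose, the force, the opening and the grip force at its end, in the units of the state.
- ctrl.get_state(): the state, without advancing time (a new reading comes with each control period).
- ctrl.capture(name): name is "side" or "top"; returns the picture (384x512x3 uint8, red, green, blue); there is no depth.
- ctrl.get_calibration(name): a dict with "mtx" (3x3 intrinsics, pixels), "rvec" (rotation vector, rad) and "tvec" (3), from world to camera coordinates, as OpenCV has them. Camera axes: x right, y down, z forward; pixel columns grow to the right and rows downward; lengths in m; the calibration is good to about 2 mm. A picture is of the moment at which its call begins. get_calibration takes no time and is no camera call.
- ctrl.hand_in(): hands the job in; it is judged then, once.
The state is a dict: "clock": time; "qpos": joint angles; "qvel": joint speeds; "effort": joint torques, N m; "ee_pos": TCP position; "eef_rot": TCP orientation; "force": force on the tool from outside, world axes, zero at the start; "moment": the same for the moment, N m; "grip_width": opening from 0.0 (shut) to 1.0 (fully open); "grip_force": force on a finger pad.
Only numpy, scipy, OpenCV 4.12 (cv2) and the standard library are available. Lean on these libraries where they do the work, as an engineer would, in place of code of your own. Each camera call takes 0.05 s, during which the arm holds its last target. There are 200 camera calls.

TASK

Get the sample carrier ready for transport: one of its three tubes has a tall cap that cannot pass under the bolt, so lift that tube out and stand it in the empty hole of the white bench rack. Press the two short tubes straight down, sleeve and all, until each has pushed in the stiff seat under it and stops dead (the holes differ in depth, so go by feel: the seat gives at about 12 N, 15 to 20 N is right on the bottom, and twice that would crack the glass), and then slide the bolt over them all the way into its keeper. Leave everything else where it stands.

Things in the scene. Friction and masses are not known exactly. Their poses are not given: they have to be found in the camera images.
- carrier: grey block, fixed, 64 mm (x) by 210 mm (y from -125 to +85) by 80 mm tall; origin at its foot under the middle hole. Three holes in a row along y hold the tubes. A steel bearing (y -135 to -108) and a steel keeper (y 58 to 72) stand on it, 30 mm wide in x, tops 125 mm above the table; the bolt runs through them along +y.
- hole0 (a point): centre of the hole at carrier y = -40 mm (next to the bolt's start), level with the block's top, 80 mm above the table. In each hole stands a white sleeve (26 mm outside, 17 mm inside), top at first 16 mm above the block; it slides down stiffly (about 6 N) with the tube pressed into it and stays there
- hole1 (a point): the same for the middle hole, y = 0. A pressed tube sinks freely with its sleeve for 9 to 15 mm (different in each hole and each time, not to be seen), then its foot meets the seat, which takes about 12 N in all to push in by its 4 mm, and then it stops dead
- hole2 (a point): the same for the hole at y = +40 mm (next to the keeper)
- seat0 (a joint): travel of the spring-less seat hidden in the carrier's hole0, in m: 0 as found, 0.004 when a tube has pushed it fully in; it stays where it is left
- seat1 (a joint): travel of the spring-less seat hidden in the carrier's hole1, in m: 0 as found, 0.004 when a tube has pushed it fully in; it stays where it is left
- seat2 (a joint): travel of the spring-less seat hidden in the carrier's hole2, in m: 0 as found, 0.004 when a tube has pushed it fully in; it stays where it is left
- bolt (a joint): slide of the steel bolt along carrier +y, in m: 0 drawn, 0.134 home with its nose through the keeper; starts at 0 to 0.01. Flat bar 14 mm wide, 8 mm thick, underside 110 mm above the table (taller tubes block it); nose at carrier y = -64 mm + joint value. It slides with about 3 N and stays where it is left.
- bolt_handle (a point): top end of the bolt's handle: an upright round steel pin, 12 mm diameter, standing 42 mm up from the bolt's top (118 to 160 mm above the table), at carrier y = -94 mm + joint value, on the row's centre line
- tall_tube: glass sample tube, rounded bottom, body 15 mm diameter and 75 mm long; plain dark rubber cap 21 mm diameter, 40 mm tall on top (115 mm in all). Origin: centre of its underside; z up its axis. Starts in any of the carrier holes with its cap resting on the raised sleeve: origin 21 mm, top 136 mm above the table. This is the one with the tall cap.
- tube_a: glass sample tube, rounded bottom, body 15 mm diameter and 75 mm long; plain dark rubber cap 21 mm diameter, 20 mm tall on top (95 mm in all). Origin: centre of its underside; z up its axis. Starts in any of the carrier holes with its cap resting on the raised sleeve: origin 21 mm, top 116 mm above the table. One of the two alike short ones.
- tube_b: glass sample tube, rounded bottom, body 15 mm diameter and 75 mm long; plain dark rubber cap 21 mm diameter, 20 mm tall on top (95 mm in all). Origin: centre of its underside; z up its axis. Starts in any of the carrier holes with its cap resting on the raised sleeve: origin 21 mm, top 116 mm above the table. The other short one.
- bench_rack: white plastic block, fixed, 56 mm (x) by 150 mm (y) by 55 mm tall, origin at the centre of its foot; three holes in a row along y at +45, 0 and -45 mm, 20 mm diameter with a chamfer, floor 10 mm above the table. The first two hold other tubes.
- empty_hole (a point): centre of the mouth of the bench rack's empty hole, at y = -45 mm in its frame, 55 mm above the table
- spare_1: short-capped tube, 95 mm tall, that stands in the bench rack's hole at y = +45 mm; leave it. Origin: its underside
- spare_2: tall-capped tube, 115 mm tall, that stands in the bench rack's middle hole; leave it. Origin: its underside
- antiseptic: amber bottle, 54 mm diameter, 130 mm tall; leave it. Origin: centre of its underside
- tape: roll of grey tape lying flat, 72 mm diameter, 24 mm tall; leave it. Origin: centre of its underside
- dish: steel bowl, 90 mm diameter, 35 mm tall; leave it. Origin: centre of its underside
- gauze_box: cardboard box, 80 x 120 x 60 mm tall; leave it. Origin: centre of its underside
- clamp: steel surgical clamp lying flat, about 140 mm long, 8 mm thick; leave it. Origin: under its joint
- marker: white marker pen lying flat, 14 mm diameter, about 120 mm long; leave it

How it is judged:
By the outcome, as a careful person would: the job done as asked, in the order asked, and still so for the second after the job is handed in, with the robot touching nothing.
It also fails if it takes over 58 s, if anything falls off the work surface, if the arm or the gripper's body presses on something with over 40 N, if the wrist force passes 120 N, or if a joint passes its speed limit or range.

## Working session

There is one attempt and no reset: what is moved stays moved. The work goes in short steps, Python scripts to look and compute and a tool call to move; the robot and the scene stay as the last step left them, time stands still between calls to the robot, and variables do not carry over. Pictures are saved under pics/ and viewed, at most 10 in all, crops included, and the job is handed in when it is done.

Besides the shell and the picture viewer there is one more tool, called after "Call:" as name(argument=value, ...), one argument or row to a line, values as JSON. servo_tool: Moves the arm, as the interface text tells. Its arguments: {"type":"object","properties":{"commands":{"type":"array"},"force":{"type":"number"}},"required":["commands"]}

```bash
ls; mkdir -p pics; python3 - <<'E'
from cell import ctrl
import cv2
for n in ("side","top"):
    im=ctrl.capture(n); cv2.imwrite(f"pics/{n}0.png",im[:,:,::-1])
    c=ctrl.get_calibration(n); print(n,c)
print(ctrl.get_state())
E
```

```text
pics
side {'mtx': array([[372.59186763,   0.        , 252.03511699],
       [  0.        , 372.59186763, 190.30635848],
       [  0.        ,   0.        ,   1.        ]]), 'rvec': array([ 0.16626694, -2.82459102,  1.26172564]), 'tvec': array([0.56949397, 0.11915149, 1.08717823])}
top {'mtx': array([[475.04715248,   0.        , 264.94080631],
       [  0.        , 475.04715248, 189.96647859],
       [  0.        ,   0.        ,   1.        ]]), 'rvec': array([ 2.13977591, -2.1947942 ,  0.12138943]), 'tvec': array([0.00570198, 0.56713642, 1.27283176])}
{'clock': 0.1, 'qpos': array([-1.02689654e+00,  3.59299805e-01,  1.11628649e-02, -3.16911033e-04,
       -1.22408501e+00, -2.88115880e-01]), 'qvel': array([ 0.00098952, -0.00260795,  0.00364093,  0.00031571, -0.00102342,
       -0.00070012]), 'effort': array([-2.34974628e-03, -5.84764946e+01,  2.94105542e+01,  6.95453390e+00,
       -3.21752494e-03,  2.07909785e-06]), 'ee_pos': array([ 0.17066472, -0.65264437,  0.23847123]), 'eef_rot': array([ 4.00483119e-01, -3.11565491e+00, -2.23730250e-03]), 'force': array([-0.32266162,  0.89153052, -0.51354918]), 'moment': array([-0.04432301, -0.00137226,  0.0040069 ]), 'grip_force': 0.0, 'grip_width': 0.9994411657481644}
```

View pics/top0.png

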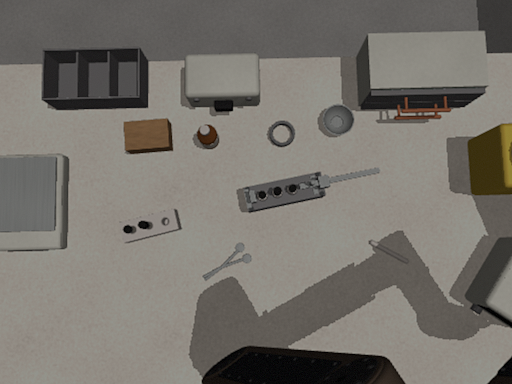

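View pics/side0.png

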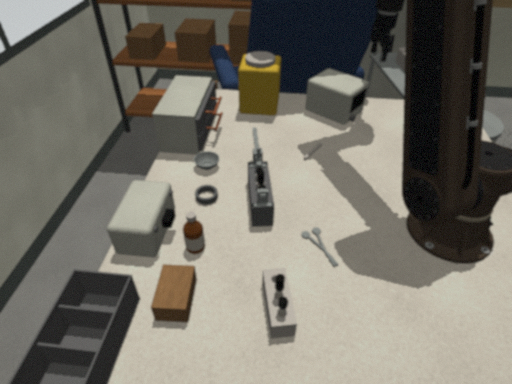

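Top view: carrier with three tubes at about (262,195), (277,191), (292,188), with the bolt drawn out to the right (320–380, 178). The rack is at (150,225) with its empty hole near (166,221). Zooming in on both.

```bash
python3 - <<'E'
import cv2, numpy as np
t=cv2.imread("pics/top0.png"); s=cv2.imread("pics/side0.png")
def z(im,x0,x1,y0,y1,k): return cv2.resize(im[y0:y1,x0:x1],None,fx=k,fy=k,interpolation=cv2.INTER_CUBIC)
a=z(t,230,330,165,215,8); cv2.imwrite("pics/tc.png",a)
b=z(s,235,295,150,230,6); c=z(s,250,310,260,340,6); 
d=np.hstack([b,c]); cv2.imwrite("pics/sc.png",d)
E
```

```text
(no output)
```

View pics/tc.png

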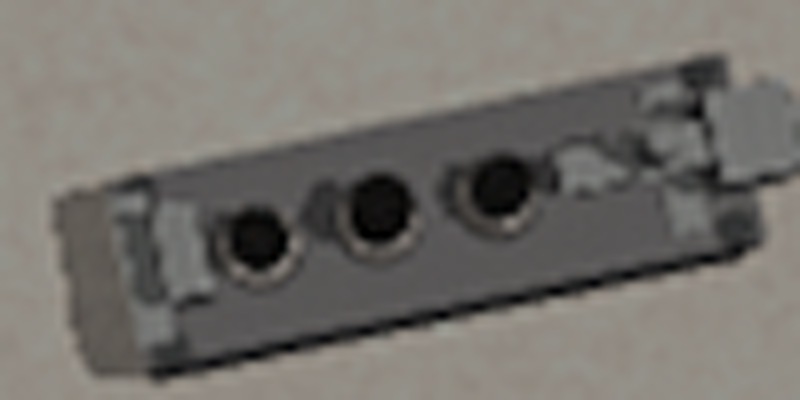

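View pics/sc.png

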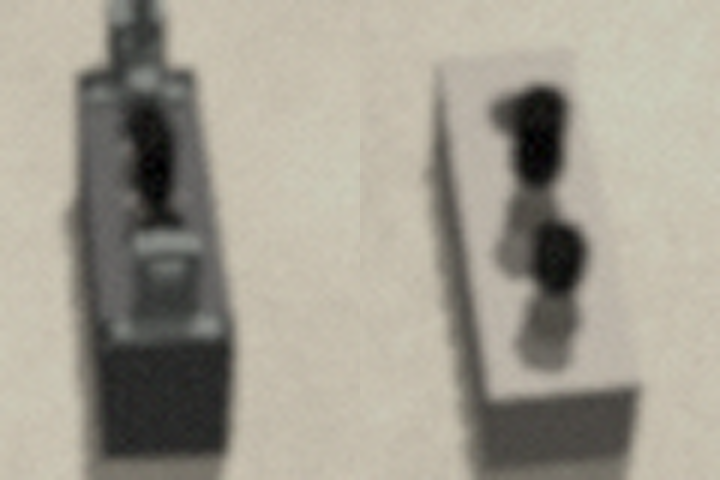

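The top crop shows caps at about (262,195), (278,191), (293,188). The middle one casts the longest shadow and is offset the most, so it's the candidate tall tube. The side crop shows the keeper at (263,190) near the camera, with rack spares at about (300 to 305, 278 to 302). Now measuring.

```bash
cat > h.py <<'E'
import cv2, numpy as np
from cell import ctrl
class Cam:
    def __init__(s,n):
        c=ctrl.get_calibration(n); s.n=n; s.K=c["mtx"]; s.rv=np.array(c["rvec"],float); s.t=np.array(c["tvec"],float)
        s.R=cv2.Rodrigues(s.rv)[0]; s.C=-s.R.T@s.t
    def ray(s,uv,z):
        d=s.R.T@np.linalg.inv(s.K)@np.array([*uv,1.]); return s.C+d*(z-s.C[2])/d[2]
    def proj(s,p): return cv2.projectPoints(np.array(p,float).reshape(-1,3),s.rv,s.t,s.K,None)[0].reshape(-1,2)
top=Cam("top"); side=Cam("side")
def blobs(im,th,box,minA=20):
    x0,x1,y0,y1=box; k=4
    g=cv2.resize(cv2.cvtColor(im,cv2.COLOR_RGB2GRAY)[y0:y1,x0:x1],None,fx=k,fy=k,interpolation=cv2.INTER_CUBIC)
    n,l,st,ce=cv2.connectedComponentsWithStats((g<th).astype(np.uint8))
    return [(np.array([(c[0]+.5)/k-.5+x0,(c[1]+.5)/k-.5+y0]),st_[4]/k/k,st_[:4]/k+[x0,y0,0,0]) for c,st_ in zip(ce[1:],st[1:]) if st_[4]>minA*k*k]
E
python3 - <<'E'
from h import *
im=cv2.imread("pics/top0.png")[:,:,::-1].copy()
print("C",top.C,side.C)
for box in((250,305,175,205),(115,185,205,245)):
  for th in (35,45):
    for c,a,bb in blobs(im,th,box,15): print(th,c.round(2),round(a),bb,top.ray(c,.114)[:2].round(4),top.ray(c,.133)[:2].round(4))
s=cv2.imread("pics/side0.png")[:,:,::-1].copy()
for c,a,bb in blobs(s,35,(255,300,160,190),10)+blobs(s,35,(265,300,270,315),10): print("side",c,a,bb)
E
```

```text
C [ 0.42633899 -0.00215369  1.32665268] [0.48456793 0.79129443 0.81211084]
35 [292.21 187.78] 44 [289.   184.75   7.75   7.25] [ 0.5619 -0.0785] [ 0.5598 -0.0773]
35 [277.03 190.61] 49 [274.   187.     7.5    8.25] [ 0.5556 -0.0393] [ 0.5536 -0.0387]
35 [261.74 194.36] 40 [258.75 191.25   7.25   7.5 ] [5.469e-01 2.000e-04] [5.45e-01 2.00e-04]
45 [292.28 187.71] 50 [288.75 184.5    8.75   7.75] [ 0.5621 -0.0786] [ 0.56   -0.0775]
45 [277.   190.57] 54 [273.5  186.75   8.25   8.75] [ 0.5557 -0.0392] [ 0.5537 -0.0386]
45 [261.61 194.28] 45 [257.75 191.     8.25   7.75] [5.471e-01 5.000e-04] [5.452e-01 5.000e-04]
45 [293.4  201.95] 25 [281.5  199.75  23.5    5.25] [ 0.5254 -0.0803] [ 0.5238 -0.0791]
35 [143.45 224.53] 63 [138.5  221.25  11.     7.5 ] [0.4774 0.3032] [0.4766 0.2984]
35 [127.64 228.93] 50 [123.75 225.5    8.75   7.5 ] [0.4672 0.3434] [0.4666 0.338 ]
45 [143.57 224.55] 68 [138.25 221.    11.75   7.75] [0.4773 0.3029] [0.4765 0.2981]
45 [127.74 228.93] 54 [123.75 225.5    9.     7.5 ] [0.4672 0.3431] [0.4666 0.3377]
side [260.0345824  176.30434377] 83.8125 [256.75 168.     6.75  19.25]
side [279.20439582 282.29018203] 80.6875 [276.25 275.5    6.75  15.  ]
side [282.41157143 302.52071429] 54.6875 [279.75 297.75   6.5   10.75]
```

```bash
python3 - <<'E'
from h import *
t=cv2.imread("pics/top0.png"); s=cv2.imread("pics/side0.png")
# side check: expected image rows of cap tops, tall=middle
for nm,xy in (("h0",(.562,-.0785)),("h1",(.554,-.039)),("h2",(.5469,0.0002))):
    print(nm,[side.proj([*xy,z])[0].round(1).tolist() for z in (.096,.116,.136)])
# rack outline in the top view (white), top at z=.055
g=cv2.cvtColor(t,cv2.COLOR_BGR2HSV); roi=g[195:255,105:195]; print("V,S table",np.median(roi[:8,:,2]),np.median(roi[:8,:,1]),"rack px",g[232,150],g[217,155])
k=8
def z(im,x0,x1,y0,y1): return cv2.resize(im[y0:y1,x0:x1],None,fx=k,fy=k,interpolation=cv2.INTER_CUBIC)
cv2.imwrite("pics/z2.png",np.vstack([z(t,112,187,203,245),z(t,310,385,162,195)]))
E
```

```text
h0 [[258.9, 174.0], [259.0, 168.8], [259.1, 163.5]]
h1 [[260.2, 182.7], [260.3, 177.4], [260.5, 172.1]]
h2 [[261.3, 191.7], [261.5, 186.5], [261.6, 181.1]]
V,S table 146.0 24.0 rack px [ 16  20 143] [ 14  20 142]
```

View pics/z2.png

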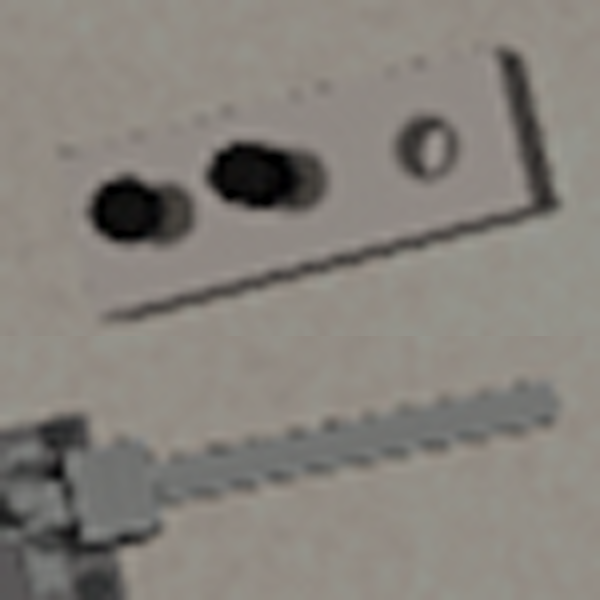

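The rack crop shows the empty hole at pixel (164.9,221.1). The rack's top-right corner is near (174,208.5) and its lower right near (179,228.5). In the carrier crop the bolt nose is near (300,186), the handle near (313,182) and the bearing near (323,181).

```bash
python3 - <<'E'
from h import *
R=np.array; 
h0,h2=R([.562,-.0785]),R([.5469,.0002]); u=(h2-h0)/np.linalg.norm(h2-h0); n=R([u[1],-u[0]]); h1=(h0+h2)/2
print("yaw",np.arctan2(-u[0],u[1]),h1)
cr=lambda p:((p[0]+.5)/8-.5+230,(p[1]+.5)/8-.5+165)
for nm,p,z in (("nose",(557,172),.114),("handle",(668,140),.16),("bearL",(708,130),.125),("keepL",(160,250),.125),("keepR",(205,250),.125),("TL",(110,188),.08),("TR",(722,58),.08),("BR",(758,235),.08),("BL",(155,368),.08)):
    q=top.ray(cr(p),z)[:2]-h1; print(nm,"carrier x,y mm",(1000*R([q@n,q@u])).round(1))
cz=lambda p:((p[0]+.5)/8-.5+112,(p[1]+.5)/8-.5+203)
for nm,p,z in (("hole",(427,148),.055),("TL",(62,150),.055),("TR",(503,48),.055),("BR",(545,207),.055),("BL",(105,316),.055),("sp1",(127,211),.104),("sp2",(243,175),.124)): print(nm,top.ray(cz(p),z)[:2].round(4))
E
```

```text
yaw 0.18956409979314695 [ 0.55445 -0.03915]
nose carrier x,y mm [  0.5 -58.5]
handle carrier x,y mm [ -1.7 -89.8]
bearL carrier x,y mm [   2.3 -107.5]
keepL carrier x,y mm [ 1.9 71.3]
keepR carrier x,y mm [-1.1 57.3]
TL carrier x,y mm [30.1 83.5]
TR carrier x,y mm [  29.2 -123.7]
BR carrier x,y mm [ -30.7 -122. ]
BL carrier x,y mm [-31.3  81.5]
hole [0.4876 0.2607]
TL [0.4901 0.3825]
TR [0.5205 0.2352]
BR [0.467  0.2215]
BL [0.4346 0.3678]
sp1 [0.4676 0.3467]
sp2 [0.4773 0.3045]
```

Call:
servo_tool(
  commands=[
    [0, -52.6, 49.7, 0, -1.505],
    [0, -52.6, 49.7, 0, -1.505],
    [0, -52.6, 49.7, 0, -1.505],
    [0, -52.6, 49.7, 0, -1.505],
    [0, -52.6, 49.7, 0, -1.505],
    [0, -52.6, 49.7, 0, -1.505],
    [0, -52.6, 49.7, 0, -1.505],
    [0, -52.6, 49.7, 0, -1.505],
    [0, -52.6, 49.7, 0, -1.505],
    [0, -52.6, 49.7, 0, -1.505],
    [0, -52.6, 49.7, 0, -1.505],
    [0, -52.6, 49.7, 0, -1.505],
    [0, -52.6, 49.7, 0, -1.505],
    [0, -52.6, 49.7, 0, -1.505],
    [0, -52.6, 49.7, 0, -1.505],
    [0, -52.6, 49.7, 0, -1.505],
  ],
)

```text
clock: 2.1
ee_pos: [0.5535, -0.0399, 0.2395]
eef_rot: [-2.421, 2.002, -0.0]
force: [0.6, -1.1, 0.2]
grip_width: 1.003
grip_force: 0.0
```

Call:
servo_tool(
  commands=[
    [0.4, -0.1, 0, 5, 0],
    [0.5, -0.1, 0, 10, 0],
    [0.5, -0.1, 0, 13, 0],
    [0.5, -0.1, 0, 13, 0],
    [1, -0.1, 0, 13, 0],
    [1, -0.1, 0, 13, 0],
    [1, -0.1, 0, 13, 0],
    [1, -0.1, 0, 13, 0],
    [1, -0.1, 0, 13, 0],
    [1, -0.1, 0, 13, 0],
  ],
  force=40,
)

```text
clock: 3.35
ee_pos: [0.5548, -0.038, 0.1107]
eef_rot: [-2.421, 1.999, -0.003]
force: [-0.7, -1.0, 5.1]
grip_width: 0.233
grip_force: 39.4
```

Call:
servo_tool(
  commands=[
    [1, -0.1, 0, -1, 0],
    [1, -0.1, 0, -3, 0],
    [1, -0.1, 0, -7, 0],
    [1, -0.1, 0, -12, 0],
    [1, -0.1, 0, -13, 0],
    [1, -0.1, 0, -13, 0],
  ],
)

```text
clock: 4.1
ee_pos: [0.5535, -0.037, 0.2403]
eef_rot: [-2.421, 2.0, -0.001]
force: [0.2, -0.2, -0.4]
grip_width: 0.232
grip_force: 39.8
```

```bash
python3 - <<'E'
from h import *
a=ctrl.capture("top"); b=ctrl.capture("side"); s=ctrl.get_state(); print(s["ee_pos"],s["force"],s["grip_width"])
np.savez("lift.npz",a=a,b=b)
z=lambda im,x0,x1,y0,y1,k: cv2.resize(im[y0:y1,x0:x1],None,fx=k,fy=k,interpolation=cv2.INTER_CUBIC)
cv2.imwrite("pics/lift.png",np.hstack([z(b,220,300,90,240,4),z(a,230,330,120,245,3)[:375].copy() if 0 else cv2.copyMakeBorder(z(a,225,330,150,240,4),0,240,0,0,0)])[:,:,::-1])
E
```

```text
[ 0.5526976  -0.03711659  0.23826944] [-0.58803317  0.47826745 -0.3907858 ] 0.23494576385424215
```

View pics/lift.png

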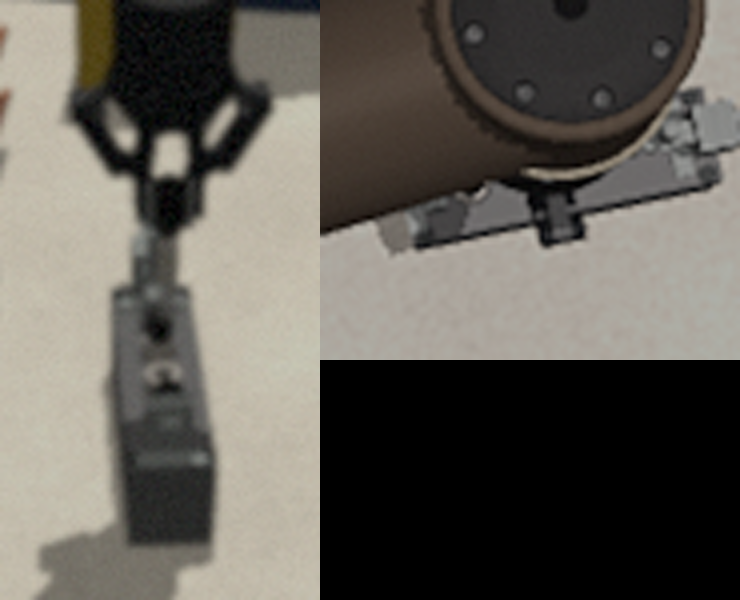

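The tube is held, with the glass visible below the gripper at side pixel (261,152). The middle sleeve is now empty and visible at (261,184), and nothing taller stands in front of it, so hole2's tube is short. The tall tube was the middle one. Next I'm refining the empty hole with edge profiles on the z = 55 mm plane.

```bash
python3 - <<'E'
from h import *
g=cv2.cvtColor(cv2.imread("pics/top0.png"),cv2.COLOR_BGR2GRAY).astype(np.float32)
yaw=.21; u=np.array([-np.sin(yaw),np.cos(yaw)]); n=np.array([u[1],-u[0]]); c=np.array([.4876,.2607])
def prof(dx,dy):
    P=[[*(c+n*a/1000+u*b/1000),.055] for a,b in zip(dx,dy)]; q=top.proj(P).astype(np.float32)
    return cv2.remap(g,q[:,0].reshape(1,-1),q[:,1].reshape(1,-1),cv2.INTER_LINEAR)[0].round().astype(int)
r=np.arange(-20,21,2)
print("s",r.tolist())
for o in (-4,0,4): print("along y, x=",o,prof(r*0+o,r).tolist())
for o in (-4,0,4): print("along x, y=",o,prof(r,r*0+o).tolist())
r=np.arange(-40,-19,2); 
for o in (-18,-8,8,18): print("R end -40..-20",o,prof(r*0+o,r).tolist())
r=np.arange(-40,41,2)
for o in (-18,20): print("x full",o,prof(r,r*0+o).tolist())
r=np.arange(106,135,2)
for o in (-18,-8,8,18): print("L end 106..",o,prof(r*0+o,r).tolist())
E
```

```text
s [-20, -18, -16, -14, -12, -10, -8, -6, -4, -2, 0, 2, 4, 6, 8, 10, 12, 14, 16, 18, 20]
along y, x= -4 [138, 139, 139, 139, 132, 117, 92, 101, 122, 144, 134, 104, 69, 58, 81, 108, 130, 139, 139, 139, 138]
along y, x= 0 [139, 139, 139, 140, 126, 103, 86, 112, 136, 143, 128, 94, 70, 59, 66, 95, 120, 137, 140, 139, 138]
along y, x= 4 [138, 138, 139, 139, 133, 110, 99, 106, 121, 108, 87, 61, 58, 62, 77, 104, 127, 137, 140, 138, 138]
along x, y= -4 [139, 140, 140, 140, 134, 113, 99, 107, 122, 131, 136, 141, 121, 88, 68, 102, 126, 139, 141, 139, 138]
along x, y= 0 [139, 139, 140, 139, 126, 109, 98, 122, 134, 135, 128, 110, 87, 65, 61, 86, 113, 135, 139, 140, 139]
along x, y= 4 [139, 139, 140, 138, 131, 109, 78, 63, 69, 75, 70, 63, 58, 56, 73, 99, 125, 136, 140, 139, 138]
R end -40..-20 -18 [136, 98, 71, 58, 71, 106, 132, 143, 141, 140, 139]
R end -40..-20 -8 [138, 105, 70, 57, 71, 98, 128, 142, 141, 139, 138]
R end -40..-20 8 [137, 107, 75, 57, 59, 96, 126, 144, 140, 139, 139]
R end -40..-20 18 [138, 110, 78, 55, 64, 95, 126, 143, 140, 139, 139]
x full -18 [144, 144, 146, 147, 127, 95, 87, 125, 139, 142, 140, 138, 138, 139, 139, 139, 139, 139, 139, 139, 139, 139, 138, 139, 139, 139, 138, 138, 138, 138, 138, 138, 138, 137, 137, 139, 142, 140, 139, 140, 142]
x full 20 [144, 145, 147, 137, 105, 78, 104, 133, 144, 140, 138, 138, 138, 138, 138, 138, 139, 139, 138, 138, 138, 138, 138, 138, 138, 138, 138, 138, 138, 138, 138, 138, 138, 139, 140, 141, 143, 143, 143, 141, 140]
L end 106.. -18 [137, 137, 138, 138, 138, 137, 133, 135, 139, 143, 141, 138, 136, 136, 137]
L end 106.. -8 [108, 123, 136, 140, 139, 139, 138, 140, 142, 144, 143, 142, 142, 142, 142]
L end 106.. 8 [11, 11, 11, 61, 101, 129, 139, 136, 136, 139, 140, 141, 142, 143, 141]
L end 106.. 18 [144, 142, 140, 139, 138, 137, 137, 138, 139, 140, 139, 140, 142, 141, 139]
```

Call:
servo_tool(
  commands=[
    [1, -3, 0.1, 0, 0],
    [1, -8, 0.3, 0, 0],
    [1, -13, 0.5, 0, 0],
    [1, -18, 0.6, 0, 0],
    [1, -23, 0.8, 0, 0],
    [1, -28, 0.9, 0, 0],
    [1, -30, 1, 0, 0],
    [1, -30.7, 1, 0, 0],
    [1, -30.7, 1, 0, 0],
    [1, -30.7, 1, 5, 0],
    [1, -30.7, 1, 8, 0],
    [1, -30.7, 1, 9, 0],
    [1, -30.7, 1, 9, 0],
  ],
)

```text
clock: 5.82
ee_pos: [0.4861, 0.2618, 0.1494]
eef_rot: [2.421, -2.001, 0.0]
force: [-0.4, 0.5, -0.3]
grip_width: 0.231
grip_force: 39.8
```

```bash
python3 - <<'E'
from h import *
a=ctrl.capture("top"); b=ctrl.capture("side"); s=ctrl.get_state(); print(s["ee_pos"],s["force"],s["grip_width"])
np.savez("rack.npz",a=a,b=b)
z=lambda im,x0,x1,y0,y1,k: cv2.resize(im[y0:y1,x0:x1],None,fx=k,fy=k,interpolation=cv2.INTER_CUBIC)
cv2.imwrite("pics/rack.png",np.hstack([z(b,240,320,220,350,4),z(a,100,200,120,250,4)])[:,:,::-1])
print(side.proj([.4876,.2607,.055]),side.proj([.4876,.2607,.061]),side.proj([.4876,.2607,.136]))
E
```

```text
[0.48655648 0.26261777 0.15063327] [0.51846356 0.54179254 1.01987709] 0.2289429629555891
[[274.95832957 278.20697854]] [[275.07101114 276.73910285]] [[276.56974282 257.21548507]]
```

View pics/rack.png

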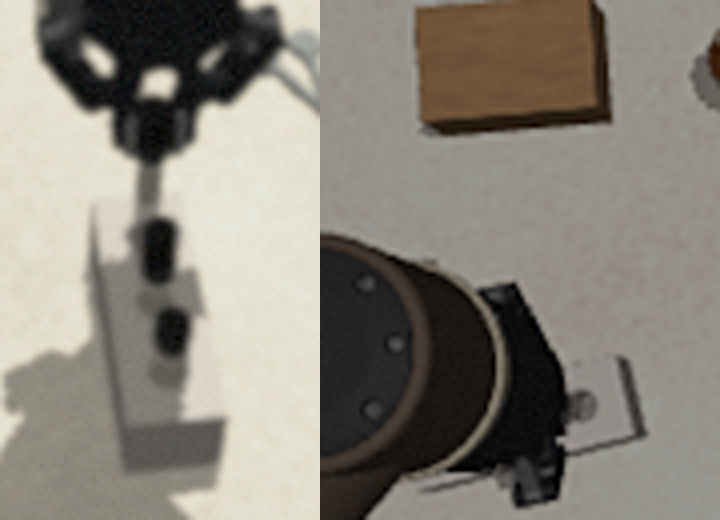

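The side view shows the tube hanging at about column 277, its foot near row 276, over the far end of the rack. The expected column at the hole is 275, so I'm checking that numerically.

```bash
python3 - <<'E'
from h import *
d=np.load("rack.npz"); g=cv2.cvtColor(d["b"],cv2.COLOR_RGB2GRAY)
for r in range(256,284,2): print(r,g[r,264:292].tolist())
s=cv2.cvtColor(cv2.imread("pics/side0.png"),cv2.COLOR_BGR2GRAY); print("before")
for r in range(270,284,2): print(r,s[r,264:292].tolist())
print(side.proj([[.4773,.3045,.124],[.4773,.3045,.085],[.4676,.3467,.104],[.4676,.3467,.085]]).round(1).tolist())
P=[.478,.3046]; u=np.array([-np.sin(.21),np.cos(.21)]); n=np.array([u[1],-u[0]]); h=np.array([.4876,.2607])
print("rack corners side",[side.proj([*(h+n*a+u*b),.055])[0].round(1).tolist() for a,b in ((-.028,-.03),(.028,-.03),(.028,.12),(-.028,.12))])
E
```

```text
256 [224, 224, 220, 197, 148, 102, 74, 65, 67, 55, 34, 12, 18, 15, 6, 16, 18, 28, 27, 46, 63, 93, 127, 163, 196, 217, 223, 224]
258 [224, 227, 227, 223, 219, 203, 175, 134, 103, 79, 58, 35, 22, 26, 20, 23, 47, 77, 107, 128, 144, 167, 202, 224, 227, 227, 228, 227]
260 [224, 224, 224, 224, 224, 223, 220, 215, 206, 180, 138, 90, 57, 44, 42, 62, 113, 171, 205, 219, 222, 224, 225, 224, 225, 227, 225, 225]
262 [225, 225, 223, 222, 220, 221, 222, 224, 220, 203, 163, 119, 94, 93, 95, 115, 160, 206, 222, 226, 224, 226, 226, 226, 228, 226, 227, 227]
264 [223, 223, 224, 224, 223, 224, 226, 225, 222, 200, 150, 107, 94, 95, 93, 116, 168, 212, 223, 228, 227, 225, 225, 222, 225, 228, 229, 225]
266 [226, 226, 226, 227, 225, 225, 225, 226, 220, 191, 142, 101, 96, 92, 95, 127, 181, 216, 227, 226, 226, 226, 224, 224, 229, 228, 229, 228]
268 [223, 225, 224, 224, 221, 222, 219, 222, 213, 184, 139, 102, 90, 94, 103, 128, 175, 206, 218, 215, 217, 221, 224, 227, 229, 229, 228, 226]
270 [212, 214, 214, 214, 213, 214, 214, 213, 205, 180, 139, 109, 96, 100, 112, 144, 183, 204, 214, 212, 214, 219, 221, 226, 226
[... 1268 characters left out ...]
198, 197, 199]
276 [160, 177, 177, 180, 180, 180, 175, 161, 143, 123, 108, 87, 63, 44, 25, 27, 23, 29, 39, 73, 124, 163, 182, 193, 199, 200, 195, 199]
278 [151, 173, 179, 183, 179, 177, 165, 137, 101, 80, 70, 57, 34, 26, 14, 27, 27, 17, 25, 52, 104, 147, 175, 188, 196, 196, 196, 197]
280 [143, 169, 176, 180, 177, 175, 169, 150, 118, 87, 72, 54, 31, 21, 27, 16, 23, 21, 27, 61, 111, 152, 182, 184, 192, 194, 197, 198]
282 [125, 156, 173, 178, 178, 182, 179, 173, 161, 142, 114, 77, 36, 11, 3, 12, 3, 11, 28, 73, 125, 165, 177, 185, 188, 197, 196, 196]
[[279.7, 276.9], [278.7, 287.1], [282.5, 299.3], [282.0, 304.1]]
rack corners side [[284.5, 267.2], [262.0, 268.9], [269.9, 325.7], [295.4, 323.5]]
```

Measured offset between tube and hole in the side view is within about 1 mm (edges 273.7–279.3 at row 270, hole's left rim at 271.4), inside the 2.5 mm play. I'll shift slightly and descend.

Call:
servo_tool(
  commands=[
    [1, 0, -0.06, 0.4, 0],
    [1, 0, -0.06, 0.8, 0],
    [1, 0, -0.06, 1.2, 0],
    [1, 0, -0.06, 1.6, 0],
    [1, 0, -0.06, 1.6, 0],
  ],
)

```text
clock: 6.55
ee_pos: [0.4861, 0.2624, 0.1329]
eef_rot: [2.422, -2.0, -0.0]
force: [0.1, 0.7, 0.1]
grip_width: 0.23
grip_force: 39.8
```

Call:
servo_tool(
  commands=[
    [1, 0, 0, 0.8, 0],
    [1, 0, 0, 1.6, 0],
    [1, 0, 0, 2.4, 0],
    [1, 0, 0, 3.0, 0],
    [1, 0, 0, 3.2, 0],
    [1, 0, 0, 3.2, 0],
  ],
)

```text
clock: 7.3
ee_pos: [0.4863, 0.2626, 0.1012]
eef_rot: [2.422, -2.001, 0.0]
force: [-0.0, -0.3, -0.8]
grip_width: 0.232
grip_force: 39.8
```

Call:
servo_tool(
  commands=[
    [1, 0, 0, 0.1, 0],
    [1, 0, 0, 0.1, 0],
    [0.6, 0, 0, 0.1, 0],
    [0.4, 0, 0, 0.1, 0],
    [0.4, 0, 0, 0.1, 0],
    [0.4, 0, 0, -1, 0],
    [0.4, 0, 0, -4, 0],
    [0.5, 0, 0, -9, 0],
    [0.6, 0, 0, -13, 0],
    [1, 0, 0, -13, 0],
  ],
)

```text
clock: 8.55
ee_pos: [0.4878, 0.2637, 0.2359]
eef_rot: [-2.417, 1.995, -0.002]
force: [-0.2, -0.1, -0.6]
grip_width: 0.199
grip_force: 0.0
```

```bash
python3 - <<'E'
from h import *
b=ctrl.capture("side"); s=ctrl.get_state(); print(s["ee_pos"],s["force"],s["grip_width"])
z=lambda im,x0,x1,y0,y1,k: cv2.resize(im[y0:y1,x0:x1],None,fx=k,fy=k,interpolation=cv2.INTER_CUBIC)
cv2.imwrite("pics/placed.png",z(b,230,330,210,350,4)[:,:,::-1])
print(side.proj([[.4876,.2607,.125],[.4876,.2607,.085]]))
E
```

```text
[0.48681669 0.26309903 0.23353521] [-0.27235303  0.00969424 -1.04328218] 0.11297378305303116
[[276.33890098 260.22260629]
 [275.53201476 270.73371939]]
```

View pics/placed.png

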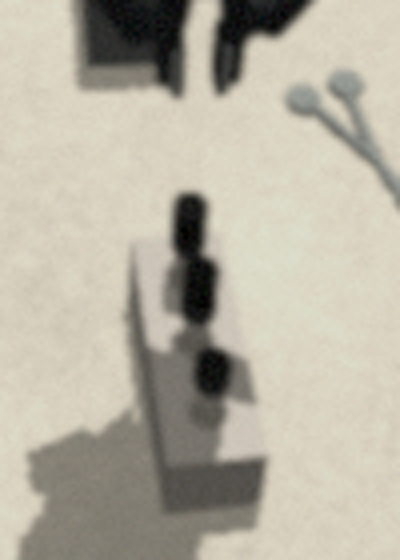

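The side view shows the tall cap standing upright in the empty hole at pixel (277, 258–272), as predicted, with both spares still in place. Now to the hole2 tube with shut fingers.

Call:
servo_tool(
  commands=[
    [1, 5, -0.2, 0, 0],
    [1, 10, -0.3, 0, 0],
    [1, 15, -0.5, 0, 0],
    [1, 20, -0.7, 0, 0],
    [1, 25, -0.8, 0, 0],
    [1, 26.9, -0.9, 0, 0],
    [1, 26.9, -0.9, 0, 0],
    [1, 26.9, -0.9, 5, 0],
    [1, 26.9, -0.9, 8, 0],
    [1, 26.9, -0.9, 9, 0],
    [1, 26.9, -0.9, 9, 0],
    [1, 26.9, -0.9, 9, 0],
  ],
)

```text
clock: 10.1
ee_pos: [0.5469, 0.0007, 0.1426]
eef_rot: [-2.422, 1.999, -0.002]
force: [-0.5, -0.7, 1.2]
grip_width: -0.001
grip_force: 0.0
```

Call:
servo_tool(
  commands=[
    [1, 0, 0, 0.8, 0],
    [1, 0, 0, 1.5, 0],
    [1, 0, 0, 1.8, 0],
    [1, 0, 0, 2.1, 0],
    [1, 0, 0, 2.4, 0],
    [1, 0, 0, 2.4, 0],
    [1, 0, 0, 2.4, 0],
  ],
)

```text
clock: 10.98
ee_pos: [0.5458, 0.0, 0.1172]
eef_rot: [2.422, -2.001, -0.0]
force: [-0.9, 0.0, 1.2]
grip_width: 0.002
grip_force: 0.7
```

Call:
servo_tool(
  commands=[
    [1, 0, 0, 0.15, 0],
    [1, 0, 0, 0.3, 0],
  ],
)

```text
clock: 11.22
ee_pos: [0.5459, 0.0, 0.1145]
eef_rot: [2.422, -2.001, 0.0]
force: [-2.3, 0.1, 5.2]
grip_width: 0.001
grip_force: 2.6
```

Call:
servo_tool(
  commands=[
    [1, 0, 0, 0.1, 0],
    [1, 0, 0, 0.2, 0],
  ],
)

```text
clock: 11.48
ee_pos: [0.5459, 0.0, 0.1125]
eef_rot: [2.422, -2.001, 0.0]
force: [-2.7, 0.8, 5.7]
grip_width: -0.002
grip_force: 2.6
```

Call:
servo_tool(
  commands=[
    [1, 0, 0, 0.1, 0],
    [1, 0, 0, 0.2, 0],
  ],
)

```text
clock: 11.72
ee_pos: [0.5459, 0.0, 0.1105]
eef_rot: [2.422, -2.001, 0.0]
force: [-3.0, 0.1, 5.5]
grip_width: -0.0
grip_force: 2.6
```

Call:
servo_tool(
  commands=[
    [1, 0, 0, 0.1, 0],
    [1, 0, 0, 0.2, 0],
  ],
)

```text
clock: 11.98
ee_pos: [0.5462, 0.0, 0.1089]
eef_rot: [-2.422, 2.0, -0.001]
force: [-3.4, -0.5, 11.7]
grip_width: 0.002
grip_force: 5.5
```

Call:
servo_tool(
  commands=[
    [1, 0, 0, 0.1, 0],
    [1, 0, 0, 0.2, 0],
  ],
)

```text
clock: 12.22
ee_pos: [0.5464, 0.0, 0.1073]
eef_rot: [-2.422, 2.0, -0.001]
force: [-4.3, 0.7, 10.6]
grip_width: -0.004
grip_force: 5.5
```

Call:
servo_tool(
  commands=[
    [1, 0, 0, 0.05, 0],
  ],
)

```text
clock: 12.35
ee_pos: [0.5464, 0.0, 0.1068]
eef_rot: [-2.422, 2.0, -0.002]
force: [-3.3, 0.8, 10.7]
grip_width: 0.0
grip_force: 5.5
```

Call:
servo_tool(
  commands=[
    [1, 0, 0, 0.05, 0],
  ],
)

```text
clock: 12.48
ee_pos: [0.5464, 0.0, 0.1063]
eef_rot: [-2.422, 2.0, -0.002]
force: [-5.3, 0.0, 9.9]
grip_width: 0.001
grip_force: 5.5
```

Call:
servo_tool(
  commands=[
    [1, 0, 0, 0.05, 0],
  ],
)

```text
clock: 12.6
ee_pos: [0.5463, 0.0, 0.1058]
eef_rot: [-2.422, 2.0, -0.001]
force: [-4.3, -0.9, 10.6]
grip_width: 0.001
grip_force: 5.5
```

Call:
servo_tool(
  commands=[
    [1, 0, 0, 0.05, 0],
  ],
)

```text
clock: 12.72
ee_pos: [0.5464, 0.0, 0.1053]
eef_rot: [-2.422, 2.0, -0.002]
force: [-3.0, -0.6, 11.5]
grip_width: -0.002
grip_force: 5.5
```

Call:
servo_tool(
  commands=[
    [1, 0, 0, 0.05, 0],
  ],
)

```text
clock: 12.85
ee_pos: [0.5465, 0.0, 0.1049]
eef_rot: [-2.422, 2.0, -0.002]
force: [-4.0, -0.7, 14.0]
grip_width: -0.001
grip_force: 7.0
```

Call:
servo_tool(
  commands=[
    [1, 0, 0, 0.02, 0],
    [1, 0, 0, 0.02, 0],
  ],
)

```text
clock: 13.1
ee_pos: [0.5468, 0.0001, 0.105]
eef_rot: [-2.422, 1.999, -0.002]
force: [-3.5, -0.6, 12.1]
grip_width: -0.001
grip_force: 6.4
```

Call:
servo_tool(
  commands=[
    [1, 0, 0, 0.04, 0],
    [1, 0, 0, 0.04, 0],
  ],
)

```text
clock: 13.35
ee_pos: [0.5471, 0.0001, 0.1049]
eef_rot: [-2.422, 1.999, -0.003]
force: [-3.8, -0.2, 14.7]
grip_width: -0.001
grip_force: 7.3
```

Call:
servo_tool(
  commands=[
    [1, 0, 0, 0.03, 0],
    [1, 0, 0, 0.05, 0],
  ],
)

```text
clock: 13.6
ee_pos: [0.5473, 0.0001, 0.1049]
eef_rot: [-2.422, 1.998, -0.004]
force: [-4.7, -0.3, 18.6]
grip_width: -0.001
grip_force: 9.4
```

Call:
servo_tool(
  commands=[
    [1, 0, 0, -1, 0],
    [1, 0, 0, -3, 0],
    [1, 0, 0, -3.5, 0],
    [1, 2.5, 0, -3.5, 0],
    [1, 6, 0, -3.5, 0],
    [1, 7.9, 0, -3.5, 0],
    [1, 7.9, 0, -3.5, 0],
    [1, 7.9, 0, -3, 0],
    [1, 7.9, 0, -2.2, 0],
    [1, 7.9, 0, -2.2, 0],
  ],
)

```text
clock: 14.85
ee_pos: [0.5605, -0.0769, 0.1239]
eef_rot: [2.422, -1.999, -0.001]
force: [-1.0, 0.0, 0.1]
grip_width: -0.002
grip_force: 0.0
```

Call:
servo_tool(
  commands=[
    [1, 0, 0, 0.2, 0],
    [1, 0, 0, 0.4, 0],
    [1, 0, 0, 0.6, 0],
  ],
)

```text
clock: 15.22
ee_pos: [0.561, -0.0772, 0.1192]
eef_rot: [-2.422, 2.0, -0.001]
force: [-0.8, 2.4, 5.0]
grip_width: 0.008
grip_force: 2.7
```

Call:
servo_tool(
  commands=[
    [1, 0, 0, 0.1, 0],
    [1, 0, 0, 0.2, 0],
    [1, 0, 0, 0.3, 0],
  ],
)

```text
clock: 15.6
ee_pos: [0.561, -0.0772, 0.1162]
eef_rot: [-2.422, 2.0, -0.001]
force: [-1.4, 2.0, 4.7]
grip_width: 0.001
grip_force: 2.6
```

Call:
servo_tool(
  commands=[
    [1, 0, 0, 0.1, 0],
    [1, 0, 0, 0.2, 0],
  ],
)

```text
clock: 15.85
ee_pos: [0.561, -0.0772, 0.1142]
eef_rot: [-2.422, 2.0, -0.001]
force: [-1.7, 1.3, 5.3]
grip_width: 0.001
grip_force: 2.6
```

Call:
servo_tool(
  commands=[
    [1, 0, 0, 0.1, 0],
    [1, 0, 0, 0.2, 0],
  ],
)

```text
clock: 16.1
ee_pos: [0.5614, -0.0773, 0.113]
eef_rot: [-2.422, 1.999, -0.002]
force: [-3.0, 1.7, 11.8]
grip_width: -0.002
grip_force: 5.5
```

Call:
servo_tool(
  commands=[
    [1, 0, 0, 0.1, 0],
    [1, 0, 0, 0.2, 0],
  ],
)

```text
clock: 16.35
ee_pos: [0.5613, -0.0773, 0.111]
eef_rot: [-2.422, 1.999, -0.002]
force: [-3.0, 1.5, 10.8]
grip_width: 0.001
grip_force: 5.6
```

Call:
servo_tool(
  commands=[
    [1, 0, 0, 0.05, 0],
    [1, 0, 0, 0.1, 0],
  ],
)

```text
clock: 16.6
ee_pos: [0.5614, -0.0773, 0.1101]
eef_rot: [-2.422, 1.999, -0.002]
force: [-2.9, 1.2, 11.2]
grip_width: -0.002
grip_force: 5.5
```

Call:
servo_tool(
  commands=[
    [1, 0, 0, 0.05, 0],
  ],
)

```text
clock: 16.73
ee_pos: [0.5615, -0.0773, 0.1096]
eef_rot: [-2.422, 1.999, -0.002]
force: [-3.4, 1.1, 14.1]
grip_width: 0.004
grip_force: 6.9
```

Call:
servo_tool(
  commands=[
    [1, 0, 0, 0.03, 0],
    [1, 0, 0, 0.05, 0],
  ],
)

```text
clock: 16.98
ee_pos: [0.5618, -0.0774, 0.1096]
eef_rot: [-2.422, 1.999, -0.003]
force: [-3.6, 2.4, 15.6]
grip_width: 0.001
grip_force: 7.5
```

Call:
servo_tool(
  commands=[
    [1, 0, 0, 0.03, 0],
    [1, 0, 0, 0.05, 0],
  ],
)

```text
clock: 17.23
ee_pos: [0.5622, -0.0775, 0.1096]
eef_rot: [-2.422, 1.998, -0.004]
force: [-4.4, 1.1, 18.1]
grip_width: -0.001
grip_force: 8.7
```

Both short tubes are on the bottom (18.6 N and 18.1 N with no further motion). Now up and behind the bolt handle.

Call:
servo_tool(
  commands=[
    [1, 0, 0, -1, 0],
    [1, 0, 0, -4, 0],
    [1, 0, 0, -8, 0],
    [1, 0, 0, -9, 0],
    [1, 3, 0, -9, 0],
    [1, 6, 0, -9, 0],
    [1, 7.4, 0, -9, 0],
    [1, 7.4, 0, -9, 0],
    [1, 7.4, 0, -7, 0],
    [1, 7.4, 0, -5, 0],
    [1, 7.4, 0, -3.5, 0],
    [1, 7.4, 0, -3.5, 0],
  ],
)

```text
clock: 18.73
ee_pos: [0.5741, -0.1497, 0.141]
eef_rot: [2.421, -1.999, -0.003]
force: [-0.3, -0.1, -0.0]
grip_width: 0.003
grip_force: 0.0
```

```bash
python3 - <<'E'
from h import *
b=ctrl.capture("side"); a=ctrl.capture("top"); s=ctrl.get_state(); print(s["ee_pos"],s["force"])
z=lambda im,x0,x1,y0,y1,k: cv2.resize(im[y0:y1,x0:x1],None,fx=k,fy=k,interpolation=cv2.INTER_CUBIC)
cv2.imwrite("pics/bolt.png",np.hstack([z(b,230,295,110,230,4),z(a,230,350,150,270,4)])[:,:,::-1])
E
```

```text
[ 0.57517905 -0.14994541  0.14262181] [0.19462397 0.09578399 0.7729818 ]
```

View pics/bolt.png

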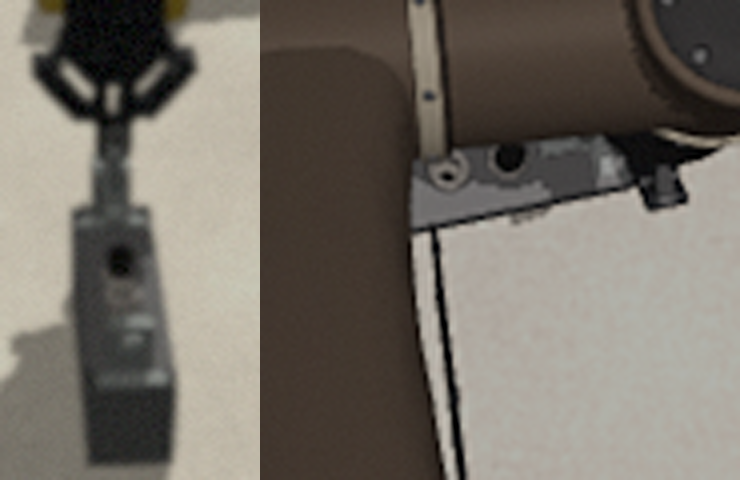

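Hole0's cap is now low at side pixel (260,176), the middle sleeve is empty, and the shut fingers are behind the handle near (258,145). Push.

Call:
servo_tool(
  commands=[
    [1, -0.7, 0, 0, 0],
    [1, -1.4, 0, 0, 0],
    [1, -2.1, 0, 0, 0],
    [1, -2.8, 0, 0, 0],
  ],
)

```text
clock: 19.32
ee_pos: [0.5701, -0.1223, 0.1429]
eef_rot: [-2.422, 2.0, -0.002]
force: [1.8, -2.9, 2.7]
grip_width: 0.001
grip_force: 1.7
```

Contact at about 3 N, so the bolt is sliding. Continuing.

Call:
servo_tool(
  commands=[
    [1, -1, 0, 0, 0],
    [1, -2, 0, 0, 0],
    [1, -3, 0, 0, 0],
    [1, -4, 0, 0, 0],
    [1, -5, 0, 0, 0],
    [1, -6, 0, 0, 0],
    [1, -7, 0, 0, 0],
    [1, -8, 0, 0, 0],
  ],
)

```text
clock: 20.32
ee_pos: [0.5543, -0.0435, 0.1421]
eef_rot: [2.422, -2.001, -0.0]
force: [4.0, -3.2, 2.0]
grip_width: -0.003
grip_force: 1.8
```

Call:
servo_tool(
  commands=[
    [1, -0.8, 0, 0, 0],
    [1, -1.6, 0, 0, 0],
    [1, -2.2, 0, 0, 0],
  ],
)

```text
clock: 20.7
ee_pos: [0.5501, -0.022, 0.1421]
eef_rot: [2.422, -2.001, -0.0]
force: [4.0, -3.1, 1.0]
grip_width: 0.001
grip_force: 1.7
```

Call:
servo_tool(
  commands=[
    [1, -0.1, 0, 0, 0],
    [1, -0.2, 0, 0, 0],
    [1, -0.3, 0, 0, 0],
  ],
)

```text
clock: 21.08
ee_pos: [0.5496, -0.0197, 0.1421]
eef_rot: [2.422, -2.001, -0.0]
force: [2.4, -2.7, 1.3]
grip_width: -0.001
grip_force: 1.5
```

Call:
servo_tool(
  commands=[
    [1, -0.1, 0, 0, 0],
    [1, -0.2, 0, 0, 0],
    [1, -0.3, 0, 0, 0],
  ],
)

```text
clock: 21.45
ee_pos: [0.549, -0.0166, 0.1421]
eef_rot: [2.422, -2.001, -0.0]
force: [2.8, -2.5, 0.6]
grip_width: -0.002
grip_force: 1.5
```

Call:
servo_tool(
  commands=[
    [1, -0.1, 0, 0, 0],
    [1, -0.2, 0, 0, 0],
  ],
)

```text
clock: 21.7
ee_pos: [0.5489, -0.016, 0.1422]
eef_rot: [2.421, -1.999, 0.002]
force: [6.6, -13.9, -1.9]
grip_width: -0.002
grip_force: 7.7
```

Call:
servo_tool(
  commands=[
    [1, -0.04, 0, 0, 0],
    [1, -0.06, 0, 0, 0],
  ],
)

```text
clock: 21.95
ee_pos: [0.5489, -0.016, 0.1422]
eef_rot: [2.42, -1.999, 0.003]
force: [6.7, -14.8, -1.8]
grip_width: -0.001
grip_force: 7.8
```

The stop is hard at the expected 23 mm. Backing off and lifting clear to the +x-side-free start area.

Call:
servo_tool(
  commands=[
    [1, 1, 0, 0, 0],
    [1, 1.5, 0, 0, 0],
    [1, 1.5, 0, -4, 0],
    [1, 1.5, 0, -9, 0],
    [1, 7, 0, -10, 0],
    [1, 13, 0, -10, 0],
    [1, 19, 0, -10, 0],
    [1, 25, 0, -10, 0],
    [1, 25, 0, -10, 0],
    [1, 25, 0, -10, 0],
    [1, 25, 0, -10, 0],
  ],
)

```text
clock: 23.32
ee_pos: [0.5959, -0.2584, 0.2423]
eef_rot: [-2.423, 1.999, 0.0]
force: [-1.1, -0.6, -0.3]
grip_width: 0.004
grip_force: 0.0
```

```bash
python3 - <<'E'
from h import *
b=ctrl.capture("side"); a=ctrl.capture("top"); s=ctrl.get_state(); print(s["ee_pos"],s["force"])
z=lambda im,x0,x1,y0,y1,k: cv2.resize(im[y0:y1,x0:x1],None,fx=k,fy=k,interpolation=cv2.INTER_CUBIC)
cv2.imwrite("pics/end.png",np.hstack([z(b,232,302,140,230,5),z(a,240,320,160,250,5)])[:,:,::-1])
h1=np.array([.55445,-.03915]);u=np.array([-.1884,.9821])
for k,q in((134,"home"),): print(top.proj([*(h1+u*.04),.16]),top.proj([*(h1+u*.07),.118]),side.proj([*(h1+u*.04),.16]),side.proj([*(h1+u*.07),.118]))
E
```

```text
[ 0.59600577 -0.25831523  0.2425786 ] [-0.39640126  0.0347724   0.17394725]
[[261.69359669 192.52265092]] [[250.29526921 196.70062963]] [[261.79513314 174.43510477]] [[262.4779566  193.03361591]]
```

View pics/end.png

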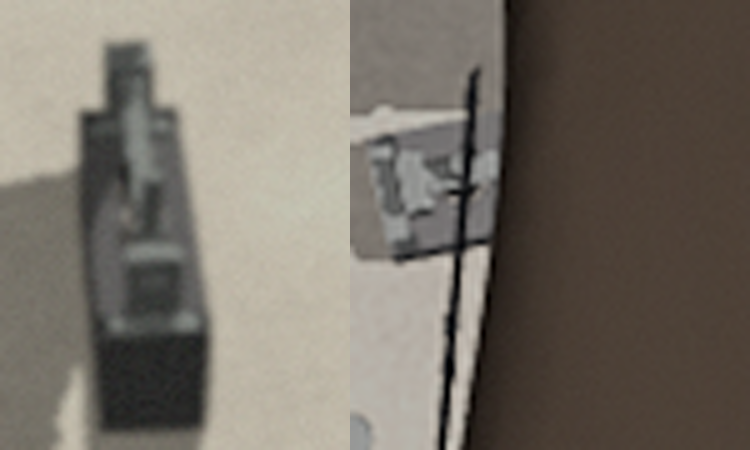

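The side view shows the bolt lying over the row, with the handle top at about (262,174), as predicted for fully home, and the nose at the keeper. Handing in.

```bash
python3 -c "
from cell import ctrl
print(ctrl.hand_in())"
```

```text
the job is handed in; nothing more can be done
None
```

The job is handed in: the tall tube stands in the bench rack's empty hole, both short tubes are pressed to a dead stop at about 18 N, and the bolt is fully home in its keeper, after about 23 s of the 58 s allowed.

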